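# Size a teapot lid in the graded wooden block

### The job

Find the size of the teapot lid that stands on the round cork coaster: try it by its knob in the wooden sizing block, starting at the smallest well (one dot) and going up one well at a time, resting its collar gently on each, until it first goes in. Leave it there fully home, its rim flat on the block, and let go. Ceramic chips, so touch down at about a centimetre a second and press only lightly; never put it into a well larger than it needs, and leave the two spare lids, the teapot and the glass cup alone.

Things in the scene. Friction and masses are not known exactly. Their poses are not given: they have to be found in the camera images.
- lid_a: Teapot lid, one of three look-alikes (about 60 g): white ceramic rim disc 60 mm across, 5 mm thick; on it a round upright wooden knob 20 mm across, 28 mm tall; under it a round collar 10 mm tall, 40, 45 or 50 mm across (one each; which is not told). Total height 43 mm. Origin: centre of the collar's underside, z up. The lid on the cork coaster is the one to size; the two on the dark mat are spares.
- lid_b: Teapot lid, one of three look-alikes (about 60 g): white ceramic rim disc 60 mm across, 5 mm thick; on it a round upright wooden knob 20 mm across, 28 mm tall; under it a round collar 10 mm tall, 40, 45 or 50 mm across (one each; which is not told). Total height 43 mm. Origin: centre of the collar's underside, z up. The lid on the cork coaster is the one to size; the two on the dark mat are spares.
- lid_c: Teapot lid, one of three look-alikes (about 60 g): white ceramic rim disc 60 mm across, 5 mm thick; on it a round upright wooden knob 20 mm across, 28 mm tall; under it a round collar 10 mm tall, 40, 45 or 50 mm across (one each; which is not told). Total height 43 mm. Origin: centre of the collar's underside, z up. The lid on the cork coaster is the one to size; the two on the dark mat are spares.
- gauge: Sizing block, fixed: a wooden block 72 mm (x) by 280 mm (y) by 20 mm high with a row of four blind round wells, 68 mm apart, along its y axis, growing from +y (smallest, one dot) to -y (largest, four dots). Origin: centre of its underside. Turned up to 15 degrees about the vertical. Lids chip if knocked or pressed on it with over 40 N; touching down at 15 mm/s knocks with about 30 N.
- well1 (a point): Centre of the mouth of well 1 of the sizing block, at the level of the block's top face. Round blind well 36 mm across (inside, 1 mm chamfer at the mouth), 14 mm deep, marked by 1 small brass dot; too small for all three lids. z up.
- well2 (a point): Centre of the mouth of well 2 of the sizing block, at the level of the block's top face. Round blind well 41 mm across (inside, 1 mm chamfer at the mouth), 14 mm deep, marked by 2 small brass dots; a lid with the 40 mm collar goes in. z up.
- well3 (a point): Centre of the mouth of well 3 of the sizing block, at the level of the block's top face. Round blind well 46 mm across (inside, 1 mm chamfer at the mouth), 14 mm deep, marked by 3 small brass dots; a lid with the 45 mm collar belongs in it. z up.
- well4 (a point): Centre of the mouth of well 4 of the sizing block, at the level of the block's top face. Round blind well 51 mm across (inside, 1 mm chamfer at the mouth), 14 mm deep, marked by 4 small brass dots; a lid with the 50 mm collar belongs in it. z up.
- coaster: Round cork coaster, fixed, 84 mm across, 6 mm thick; origin: centre of its underside on the table. The lid to be sized stands on it at the start, its centre within about 8 mm of the coaster's.
- teapot: Bystander: glass teapot on the left, 125 mm across the belly, spout along its x axis (reaching 100 mm), wooden bow handle to 151 mm high; origin: centre of its underside.
- cup: Bystander: small open glass cup, 60 mm across the rim, 45 mm high, beyond the block; origin: centre of its underside.
Not all that is in view belongs to the job. Leave any red or yellow look-alike of the lid_a alone.

How it is judged:
On the way, in this order (a step that is already met when the one before it is completed fails the run):
1. the lid is tried on the smallest well: its collar rests on the mouth of well 1, centred within 6 mm (((horizontal distance between lid_a and well1 below 0.006 m and contact force between lid_a and gauge above 0.5 N and z of lid_a in the frame of well1 above -0.003 m) or (horizontal distance between lid_b and well1 below 0.006 m and contact force between lid_b and gauge above 0.5 N and z of lid_b in the frame of well1 above -0.003 m) or (horizontal distance between lid_c and well1 below 0.006 m and contact force between lid_c and gauge above 0.5 N and z of lid_c in the frame of well1 above -0.003 m))), for 0.1 s.
2. then well 2: a lid that fits it is brought over it (within 12 mm), a larger one is rested on its mouth (within 6 mm) (((horizontal distance between lid_a and well2 below 0.012 m and z of lid_a in the frame of well2 above -0.0025 m) or (horizontal distance between lid_b and well2 below 0.006 m and contact force between lid_b and gauge above 0.5 N and z of lid_b in the frame of well2 above -0.003 m) or (horizontal distance between lid_c and well2 below 0.006 m and contact force between lid_c and gauge above 0.5 N and z of lid_c in the frame of well2 above -0.003 m))), for 0.1 s.
3. then: the 40 mm lid goes into well 2; the 45 mm lid is brought over well 3; the 50 mm lid is rested on the mouth of well 3 (((horizontal distance between lid_a and well2 below 0.006 m and z of lid_a in the frame of well2 below -0.004 m) or (horizontal distance between lid_b and well3 below 0.012 m and z of lid_b in the frame of well3 above -0.0025 m) or (horizontal distance between lid_c and well3 below 0.006 m and contact force between lid_c and gauge above 0.5 N and z of lid_c in the frame of well3 above -0.003 m))), for 0.1 s.
At the end, for the whole second after the job is handed in: The lid from the coaster sits in the smallest well that takes it (40 mm collar: well 2; 45: 3; 50: 4): within 2.5 mm of its centre, collar 8.5 mm or more down, tilt under 0.06 rad, at rest; the other two lids within 15 mm of their starts, no lid on the coaster (((horizontal distance between lid_a and well2 below 0.0025 m and z of lid_a in the frame of well2 below -0.0085 m and angle between lid_a's own z axis and vertical below 0.06 rad and linear speed of lid_a below 0.01 m/s and distance of each of lid_b, lid_c from where it was at the start of the episode below 0.015 m and horizontal distance between each of lid_b, lid_c and coaster above 0.06 m) or (horizontal distance between lid_b and well3 below 0.0025 m and z of lid_b in the frame of well3 below -0.0085 m and angle between lid_b's own z axis and vertical below 0.06 rad and linear speed of lid_b below 0.01 m/s and distance of each of lid_a, lid_c from where it was at the start of the episode below 0.015 m and horizontal distance between each of lid_a, lid_c and coaster above 0.06 m) or (horizontal distance between lid_c and well4 below 0.0025 m and z of lid_c in the frame of well4 below -0.0085 m and angle between lid_c's own z axis and vertical below 0.06 rad and linear speed of lid_c below 0.01 m/s and distance of each of lid_a, lid_b from where it was at the start of the episode below 0.015 m and horizontal distance between each of lid_a, lid_b and coaster above 0.06 m))); the robot touches nothing.
It fails at once if a lid is pressed or knocked on the block with more than 40 N (contact force between any of lid_a, lid_b, lid_c and gauge above 40 N).
It fails at once if the lid is put into a well larger than it needs (over 4 mm deep) ((horizontal distance between lid_a and well3 below 0.006 m and z of lid_a in the frame of well3 below -0.004 m) or (horizontal distance between lid_a and well4 below 0.008 m and z of lid_a in the frame of well4 below -0.004 m) or (horizontal distance between lid_b and well4 below 0.006 m and z of lid_b in the frame of well4 below -0.004 m)).
It fails at once if a spare lid is moved by more than 15 mm (two lids moved) (distance of each of lid_a, lid_b from where it was at the start of the episode above 0.015 m or distance of each of lid_a, lid_c from where it was at the start of the episode above 0.015 m or distance of each of lid_b, lid_c from where it was at the start of the episode above 0.015 m).
It fails at once if the teapot or the cup is moved by more than 15 mm (distance of any of teapot, cup from where it was at the start of the episode above 0.015 m).
It also fails if it takes over 54 s, if anything falls off the work surface, if the arm or the gripper's body presses on something with over 40 N, if the wrist force passes 120 N, or if a joint passes its speed limit or range.

### The arm

A 6-joint arm with a two-finger parallel gripper is mounted at the origin on the work surface. World frame = base frame: x ahead of the robot, y to its left, z up, the work surface at z = 0. Lengths are in m, angles in rad, forces in N, time in s.
With the tool pointing down it reaches from about 0.25 to 0.725 m from the base axis. Payload 9.7 kg.
Tool frame: the origin (TCP) lies on the centre line of the jaws, within the pads' length; the fingertips stand 11 mm ahead of it and the grasp point (between the pads) lies 8 mm behind it; z points along the fingers, y is the direction in which the jaws open and shut (so a half turn about z gives the same grasp; the last joint's range is limited). The gripper opens to 85 mm and grips with 20 to 120 N. Pads are 22 mm wide; open, the fingers measure 114 mm over their backs; the gripper's body (76 mm by 85 mm) begins 54 mm behind the grasp point. The pads swing forward as they close: fully open they stand 13 mm farther back than shut.
Start: joints at [-1.276, 0.087, 0.176, 1.66, 0, 1.571], TCP at [0.16, -0.526, 0.242] pointing down, gripper open.
Joint ranges: [-3.13, 3.13], [-0.85, 1.81], [-1.15, 1.24], [-2.2, 2.28], [-1.44, 1.52], [-3.14, 3.14]. Speed limits (rad/s): [2.22, 2.22, 2.57, 3.14, 3.14, 3.14].

### API

Orientations are given as [roll, pitch, yaw] about the fixed x, y, z axes, in that order (R = Rz(yaw) Ry(pitch) Rx(roll)).
In Python, from station import readout, viewer, robot gives the robot as it stands. The module is installed in compiled form; this text tells all that it offers.
- The arm moves only by the tool servo_tool, never from a script. Its argument "steps" is a list of rows, each an object with "jaw": the closure, from -1 (fully open) to 1 (shut); "linear": the shift along the tool's x, y, z in mm, a list of three; "rotation": the turn, a rotation vector about the tool's x, y, z in degrees, a list of three. In form: [{"jaw": jaw, "linear": [x, y, z], "rotation": [rx, ry, rz]}, ...]. A call has 1 to 20 rows; each row is the pose to reach, as a shift and turn from the pose commanded when the call began, along the tool's axes at that moment; what a row does not reach only later rows make up. A row lasts 1/10 s, in which the tool goes at most 50 mm and 8.59 degrees, less where a joint would pass 70% of its speed; a pose out of reach is approached as far as the arm can. A call with a gripper value outside its range is refused whole. The fingers move at their own pace and stop on an object; "squeeze" is the grip in N (left out, the last holds). Time passes only in rows, so rows that repeat a pose let the fingers close. It gives the time, the measured TCP pose, the force and the opening at its end, in the units of the state.
- readout.read_state(): the state, without advancing time (a new reading comes with each control period).
- viewer.get_image(name): name is "scene" or "side" or "wrist"; returns a dict with "image" (480x640x3 uint8, blue, green, red), "intrinsics" (3x3 intrinsics, pixels), "k1" (the pictures are not rectified: a ray, as slopes to the right and down, at radius r is drawn at 1 + k1 r^2 times it, then the intrinsics apply), "pose" (4x4, takes a point from camera to world coordinates). Camera axes: x right, y down, z forward; pixel columns grow to the right and rows downward; lengths in m; the calibration is good to about 2 mm. A picture is of the moment at which its call begins. There is no depth.
- robot.close_job(): hands the job in, once; it reports no verdict.
The state is a dict: "clock": time; "joints": joint angles; "qvel": joint speeds; "joint_torque": joint torques, N m; "position": TCP position; "ee_rot": TCP orientation; "contact_force": force on the tool from outside, world axes, zero at the start; "moment": the same for the moment, N m; "grip_width": finger opening in m.
Only numpy, scipy, OpenCV 4.12 (cv2) and the standard library are available. Lean on these libraries where they do the work, as an engineer would, in place of code of your own. Each camera call takes 0.05 s, during which the arm holds its last target.

## Working session

There is one attempt and no reset: what is moved stays moved. The work goes in short steps, Python scripts to look and compute and a tool call to move; the robot and the scene stay as the last step left them, time stands still between calls to the robot, and variables do not carry over. Pictures are saved under pics/ and viewed, and the job is handed in when it is done.

Besides the shell and the picture viewer there is one more tool, called after "Request:" by a JSON object that holds its "fn" and its "kwargs". servo_tool: Moves the arm, as the interface text tells. Its arguments: {"type":"object","properties":{"steps":{"type":"array","items":{"type":"object","properties":{"jaw":{"type":"number"},"linear":{"type":"array","items":{"type":"number"}},"rotation":{"type":"array","items":{"type":"number"}}}}},"squeeze":{"type":"number"}},"required":["steps"]}

```bash
mkdir -p pics
cat > h.py <<'E'
import numpy as np, cv2, pickle
from station import readout, viewer, robot
def snap(n,f):
    d=viewer.get_image(n); cv2.imwrite('pics/'+f+'.png',d['image']); pickle.dump(d,open('pics/'+f+'.pkl','wb')); return d
def load(f): return pickle.load(open('pics/'+f+'.pkl','rb'))
def ray(d,uv):
    K=np.array(d['intrinsics'],float);k1=d['k1'];T=np.array(d['pose'])
    uv=np.atleast_2d(np.array(uv,float))
    p=(uv-[K[0,2],K[1,2]])/[K[0,0],K[1,1]]
    q=p.copy()
    for _ in range(30): q=p/(1+k1*(q**2).sum(1,keepdims=True))
    v=np.c_[q,np.ones(len(q))]@T[:3,:3].T
    return T[:3,3],v
def onz(d,uv,z):
    o,v=ray(d,uv); return o+v*((z-o[2])/v[:,2])[:,None]
def proj(d,P):
    K=np.array(d['intrinsics'],float);T=np.array(d['pose']);P=np.atleast_2d(np.array(P,float))
    c=(P-T[:3,3])@T[:3,:3]; s=c[:,:2]/c[:,2:]; r2=(s**2).sum(1,keepdims=True); s=s*(1+d['k1']*r2)
    return s*[K[0,0],K[1,1]]+[K[0,2],K[1,2]]
def tri(obs):
    A=np.zeros((3,3));b=np.zeros(3)
    for d,uv in obs:
        o,v=ray(d,uv);v=v[0]/np.linalg.norm(v[0]);M=np.eye(3)-np.outer(v,v);A+=M;b+=M@o
    x=np.linalg.solve(A,b); return x,[np.linalg.norm(proj(d,x)[0]-uv) for d,uv in obs]
E
python3 - <<'E'
from h import *
for n in ['scene','side','wrist']:
    d=snap(n,n+'0'); print(n,d['intrinsics'],d['k1'],np.round(d['pose'],3))
print(readout.read_state())
E
```

```text
scene [[473.43103916   0.         326.96454392]
 [  0.         473.43103916 239.13194205]
 [  0.           0.           1.        ]] -0.07755796479467142 [[ 0.113  0.805 -0.583  1.14 ]
 [ 0.994 -0.099  0.057 -0.045]
 [-0.012 -0.586 -0.811  0.822]
 [ 0.     0.     0.     1.   ]]
side [[622.76368621   0.         323.11698252]
 [  0.         622.76368621 240.98212018]
 [  0.           0.           1.        ]] -0.15231144596933402 [[-0.998 -0.017  0.064  0.477]
 [-0.062  0.576 -0.815  0.98 ]
 [-0.023 -0.817 -0.576  0.728]
 [ 0.     0.     0.     1.   ]]
wrist [[402.93505005   0.         320.90460865]
 [  0.         402.93505005 242.07688435]
 [  0.           0.           1.        ]] 0.030723722866781194 [[ 0.29  -0.916 -0.278  0.23 ]
 [-0.957 -0.278 -0.083 -0.503]
 [-0.001  0.29  -0.957  0.373]
 [ 0.     0.     0.     1.   ]]
{'clock': 0.15, 'joints': array([-1.27596752e+00,  8.73577026e-02,  1.75333388e-01,  1.65980542e+00,
        7.49963709e-06,  1.57079498e+00]), 'qvel': array([ 9.89608140e-04, -4.60573758e-04,  9.47223478e-04,  2.59287863e-05,
        1.78674127e-03,  9.58531576e-04]), 'joint_torque': array([-2.81841549e-04, -5.20760179e+01,  4.65046442e+01,  1.37789041e-02,
       -2.77154351e-05,  1.12085598e-05]), 'position': array([ 0.15977283, -0.52611659,  0.24174159]), 'ee_rot': array([-3.14055925e+00, -7.50102918e-06,  2.94830148e-01]), 'contact_force': array([-0.12895475,  0.18470401, -0.47399419]), 'moment': array([-0.02443728,  0.02123104,  0.00353885]), 'grip_width': 0.0851246280645863}
```

View pics/scene0.png

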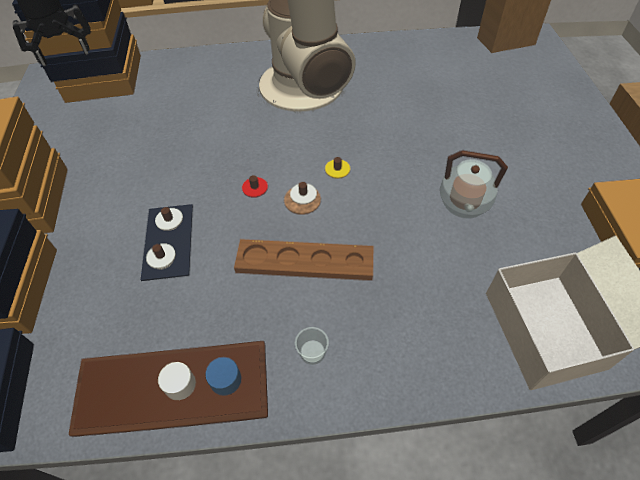

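View pics/side0.png

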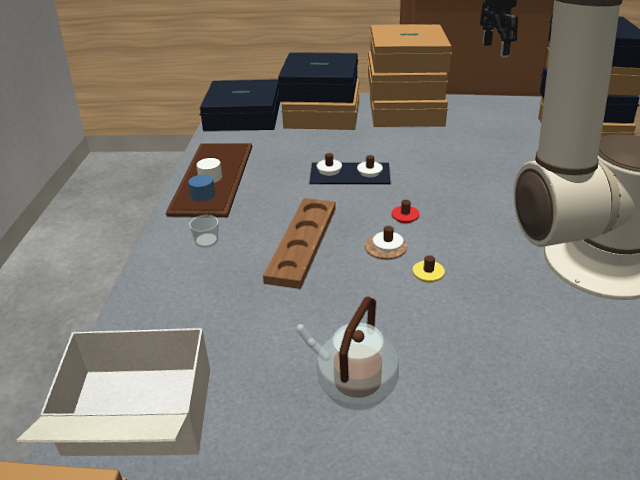

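View pics/wrist0.png

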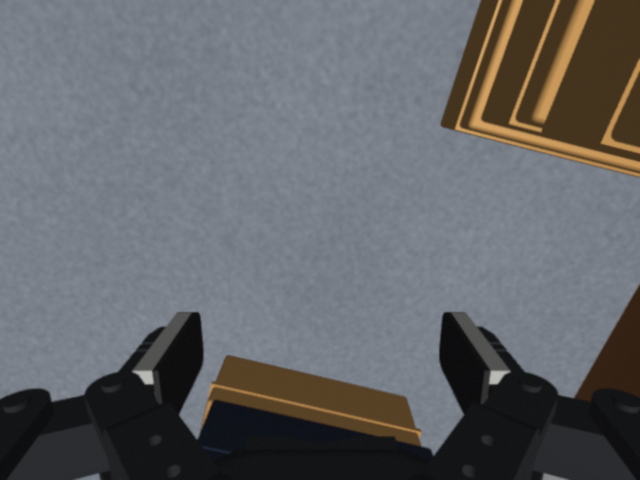

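Scene view: five lid-like objects. The white one on the cork coaster is at (303,195), red at (255,186), yellow at (338,168), and the white spares on the dark mat are at (168,217) and (160,255). The target is the white lid on the coaster. I'll confirm it in an enlarged crop.

Run:
```python
from h import *
a=load('scene0')['image'];b=load('side0')['image']
c1=cv2.resize(a[155:285,225:385],None,fx=5,fy=5,interpolation=cv2.INTER_CUBIC)[:,:800]
cv2.imwrite('pics/c_scene.png',c1[:600]);
cv2.imwrite('pics/c_scene2.png',cv2.resize(a[230:290,225:385],None,fx=5,fy=5,interpolation=cv2.INTER_CUBIC))
cv2.imwrite('pics/c_side.png',cv2.resize(b[190:300,255:455],None,fx=4,fy=4,interpolation=cv2.INTER_CUBIC))
```

```text
(no output)
```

View pics/c_scene.png

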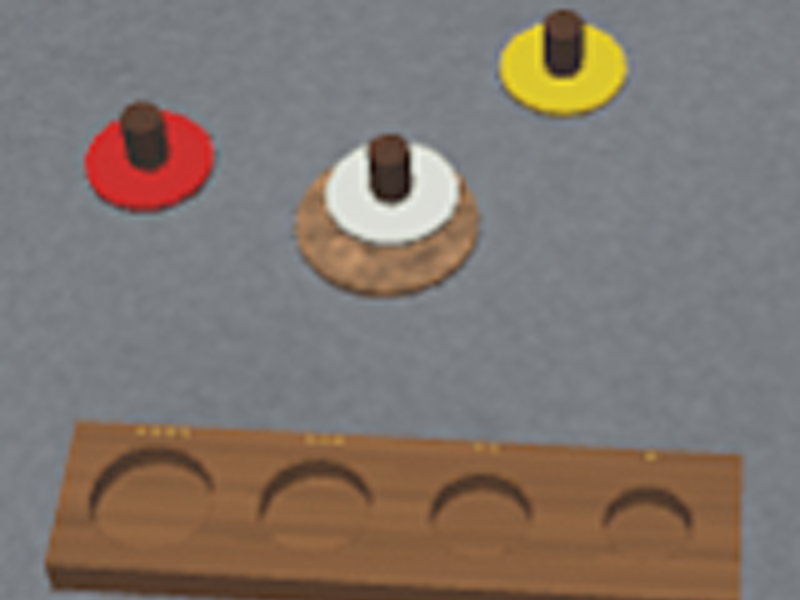

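View pics/c_side.png

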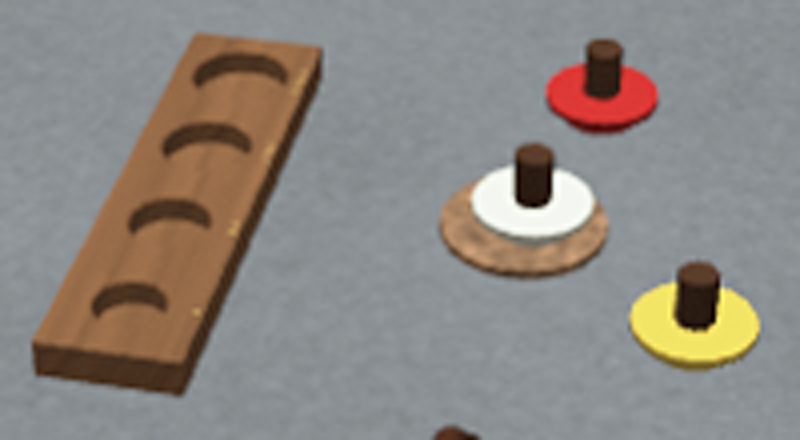

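Run:
```python
from h import *
from scipy.optimize import least_squares
s=load('scene0');d=load('side0')
S=lambda u,v:[(u+.5)/5-.5+225,(v+.5)/5-.5+155]
D=lambda u,v:[(u+.5)/4-.5+255,(v+.5)/4-.5+190]
print('knobtop',tri([(s,S(391,146)),(d,D(534,153))]))
# rim
def rim(im,uv,r=22):
    m=(im.min(2)>165).astype(np.uint8); n,l,st,c=cv2.connectedComponentsWithStats(m)
    i=min(range(1,n),key=lambda i:np.hypot(*(c[i]-uv))+ (1e3 if st[i][4]<60 else 0)); 
    cn=max(cv2.findContours((l==i).astype(np.uint8),0,1)[0],key=len); h=cv2.convexHull(cn); return cv2.fitEllipse(h)
e1=rim(s['image'],S(391,200));e2=rim(d['image'],D(534,205));print(e1,e2,tri([(s,e1[0]),(d,e2[0])]))
for n,(a,b) in {'bl':((77,422),(322,47)),'br':((742,455),(185,362)),'1dot':((650,456),(196,312)),'w1':((647,520),(130,300))}.items():
    print(n,tri([(s,S(*a)),(d,D(*b))]))
sc=[(77,422),(742,455),(52,570)];sd=[(322,47),(185,362),(200,35),(35,345)]
loc_s=[(-36,-140),(-36,140),(36,-140)];loc_d=[(-36,-140),(-36,140),(36,-140),(36,140)]
def W(p,l):
    l=np.array(l)/1000;c,q=np.cos(p[2]),np.sin(p[2]);return np.c_[p[0]+c*l[:,0]-q*l[:,1],p[1]+q*l[:,0]+c*l[:,1],np.full(len(l),.02)]
def f(p): return np.r_[(proj(s,W(p,loc_s))-[S(*a) for a in sc]).ravel(),(proj(d,W(p,loc_d))-[D(*a) for a in sd]).ravel()]
r=least_squares(f,[.55,-.05,0]);print(r.x,np.round(r.fun,1))
print(np.round(W(r.x,[(0,102),(0,34),(0,-34),(0,-102)]),4))
# others
print('teapot knob/handle approx', onz(s,[475,210],0),onz(d,[358,385],0)); print('cup',onz(s,[312,355],0),'red',onz(s,[255,178],.043),'yel',onz(s,[338,158],.043))
print('coaster z.006 ', onz(s,S(387,228),.006))
```

```text
knobtop (array([ 0.42793784, -0.02688533,  0.04956247]), [np.float64(0.05351140007322761), np.float64(0.06045967500691179)])
((302.96038818359375, 192.86256408691406), (19.825834274291992, 26.183460235595703), 87.96321105957031) ((387.6993713378906, 239.61248779296875), (17.8938045501709, 30.56572151184082), 92.71603393554688) (array([ 0.42798672, -0.02828996,  0.02032138]), [np.float64(0.252125153588267), np.float64(0.2872514714010999)])
bl (array([ 0.53852167, -0.17089491,  0.01905822]), [np.float64(0.4017466352769199), np.float64(0.38919404597470586)])
br (array([0.58864003, 0.10337356, 0.01910664]), [np.float64(0.6709559946491741), np.float64(0.7656613990072908)])
1dot (array([0.58603193, 0.06579931, 0.0196618 ]), [np.float64(0.15730925677881646), np.float64(0.17472701376754698)])
w1 (array([0.61781556, 0.0596339 , 0.0209684 ]), [np.float64(0.31211162702227624), np.float64(0.3375632321778722)])
[ 0.59851525 -0.0389844  -0.17759924] [-0.  -0.7  0.4 -1.2 -1.1 -1.4 -0.2  0.  -0.3  0.7 -1.8 -0.4 -0.5 -0.2]
[[ 0.6165  0.0614  0.02  ]
 [ 0.6045 -0.0055  0.02  ]
 [ 0.5925 -0.0724  0.02  ]
 [ 0.5805 -0.1394  0.02  ]]
teapot knob/handle approx [[0.50854586 0.35226458 0.        ]] [[0.47977505 0.33184072 0.        ]]
cup [[ 0.8047554  -0.04425613  0.        ]] red [[ 0.39080656 -0.1322293   0.043     ]] yel [[0.35145724 0.06119697 0.043     ]]
coaster z.006  [[ 0.43774141 -0.03176895  0.006     ]]
```

Confirmed: the target is the white lid on cork. Its knob top triangulates to (0.428, -0.027, 0.0496), against 0.049 expected. The block is at (0.599, -0.039) with yaw ≈ -10°. Next I move to a lookout where the wrist camera can see both.

Request:
{"fn": "servo_tool", "kwargs": {"steps": [{"jaw": -1,"linear": [45,-36,0],"rotation": [0,0,2]},{"jaw": -1,"linear": [80,-64,0],"rotation": [0,0,8]},{"jaw": -1,"linear": [120,-96,0],"rotation": [0,0,16.9]},{"jaw": -1,"linear": [470,-376,0],"rotation": [0,0,16.9]},{"jaw": -1,"linear": [470,-376,0],"rotation": [0,0,16.9]},{"jaw": -1,"linear": [470,-376,0],"rotation": [0,0,16.9]},{"jaw": -1,"linear": [470,-376,0],"rotation": [0,0,16.9]},{"jaw": -1,"linear": [470,-376,0],"rotation": [0,0,16.9]},{"jaw": -1,"linear": [470,-376,0],"rotation": [0,0,16.9]},{"jaw": -1,"linear": [470,-376,0],"rotation": [0,0,16.9]},{"jaw": -1,"linear": [470,-376,0],"rotation": [0,0,16.9]},{"jaw": -1,"linear": [470,-376,0],"rotation": [0,0,16.9]},{"jaw": -1,"linear": [470,-376,0],"rotation": [0,0,16.9]},{"jaw": -1,"linear": [470,-376,0],"rotation": [0,0,16.9]},{"jaw": -1,"linear": [470,-376,0],"rotation": [0,0,16.9]},{"jaw": -1,"linear": [470,-376,0],"rotation": [0,0,16.9]}]}}

```text
clock: 1.75
position: [0.4997, -0.0311, 0.2425]
ee_rot: [3.141, -0.0, -0.002]
contact_force: [0.2, -0.7, 1.0]
grip_width: 0.0853
```

Run:
```python
from h import *
d=snap('wrist','wrist1'); s=readout.read_state(); print(s['clock'],s['position'],s['ee_rot'],s['contact_force'],s['joints'],np.round(d['pose'],4))
```

```text
1.8 [ 0.49978513 -0.03113706  0.24261405] [ 3.14142019e+00 -4.81008403e-04 -2.04174249e-03] [ 0.70596591 -0.92675974  0.42555502] [-6.21420880e-02 -3.13206288e-02  5.56363248e-02  1.65726278e+00
 -1.43264649e-04  3.08149231e+00] [[-2.000e-03 -9.571e-01 -2.896e-01  5.734e-01]
 [-1.000e+00  1.900e-03  6.000e-04 -2.990e-02]
 [-1.000e-04  2.896e-01 -9.571e-01  3.743e-01]
 [ 0.000e+00  0.000e+00  0.000e+00  1.000e+00]]
```

View pics/wrist1.png

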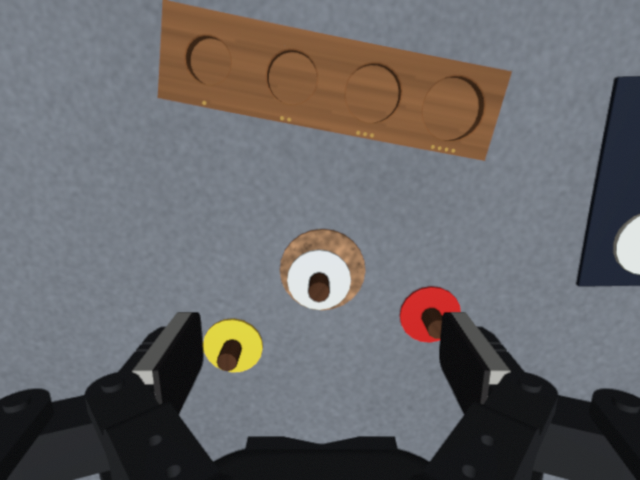

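Wrist view: wells 1 to 4 at about (209,61), (292,77), (373,93) and (453,108), with the lid knob at (319,288). Joint 6 is near its limit, so I'll work at yaw 90°, where tool x = +y world, tool y = +x world and z is down. First I'll refine the block fit.

Run:
```python
from h import *
a=load('wrist1')['image']
cv2.imwrite('pics/c_w1a.png',cv2.resize(a[0:165,150:350],None,fx=4,fy=4,interpolation=cv2.INTER_CUBIC)[:600])
cv2.imwrite('pics/c_w1b.png',cv2.resize(a[40:170,330:530],None,fx=4,fy=4,interpolation=cv2.INTER_CUBIC))
```

```text
(no output)
```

View pics/c_w1a.png

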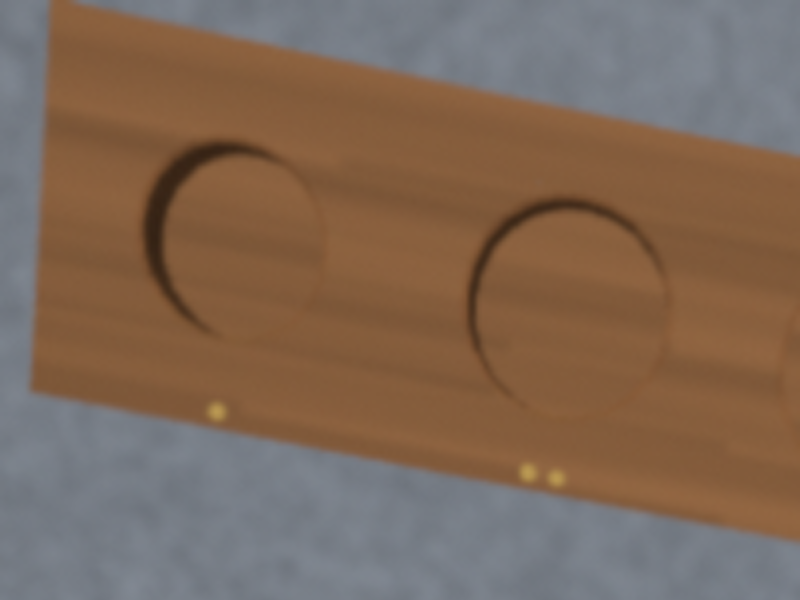

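View pics/c_w1b.png

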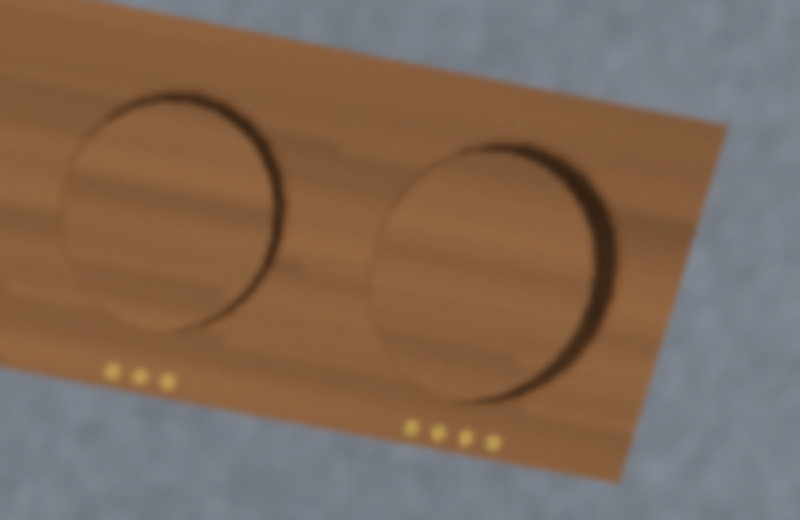

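```bash
cat > fit.py <<'E'
from h import *
from scipy.optimize import least_squares
s=load('scene0');d=load('side0');w=load('wrist1')
S=lambda u,v:[(u+.5)/5-.5+225,(v+.5)/5-.5+155]
D=lambda u,v:[(u+.5)/4-.5+255,(v+.5)/4-.5+190]
A=lambda u,v:[(u+.5)/4-.5+150,(v+.5)/4-.5]
B=lambda u,v:[(u+.5)/4-.5+330,(v+.5)/4-.5+40]
obs=dict(
 s=(s,[S(77,422),S(742,455),S(52,570)],[(-36,-140),(-36,140),(36,-140)]),
 d=(d,[D(322,47),D(185,362),D(200,35),D(35,345)],[(-36,-140),(-36,140),(36,-140),(36,140)]),
 w=(w,[A(50,2),A(32,391),B(727,124),B(620,482),A(234,240),A(569.5,308),B(173,212),B(493.5,273)],[(36,140),(-36,140),(36,-140),(-36,-140),(0,102),(0,34),(0,-34),(0,-102)]))
def W(p,l):
    l=np.array(l)/1000;c,q=np.cos(p[2]),np.sin(p[2]);z=p[3] if len(p)>3 else .02
    return np.c_[p[0]+c*l[:,0]-q*l[:,1],p[1]+q*l[:,0]+c*l[:,1],np.full(len(l),z)]
def f(p,ks): return np.concatenate([(proj(obs[k][0],W(p,obs[k][2]))-obs[k][1]).ravel() for k in ks])
if __name__=='__main__':
  for ks in ['s','d','sd','w','sdw']:
   for p0 in ([.6,-.04,-.18],[.6,-.04,-.18,.02]):
    r=least_squares(f,p0,args=(ks,));print(ks,np.round(r.x,4),'rms',np.sqrt((r.fun**2).mean()).round(2)); 
    if ks=='w':print(np.round(r.fun.reshape(-1,2),1).tolist())
    print(np.round(W(r.x,[(0,102),(0,34),(0,-34),(0,-102)])[:,:2],4).tolist())
  im=w['image'];m=(im.min(2)>165).astype(np.uint8)
  n,l,st,c=cv2.connectedComponentsWithStats(m);i=l[265,300];print(st[i])
  cn=max(cv2.findContours((l==i).astype(np.uint8),0,1)[0],key=len);e=cv2.fitEllipse(cv2.convexHull(cn));print(e,onz(w,e[0],.021))
  e1,e2=(302.96,192.86),(387.7,239.61)
  print(tri([(w,e[0]),(s,e1),(d,e2)]),tri([(w,e[0]),(s,e1)]),tri([(w,e[0]),(d,e2)]))
E
python3 fit.py
```

```text
s [ 0.6012 -0.0386 -0.1759] rms 0.55
[[0.619, 0.0618], [0.6071, -0.0051], [0.5952, -0.0721], [0.5833, -0.139]]
s [ 0.5965 -0.0389 -0.1762  0.0131] rms 0.39
[[0.6144, 0.0615], [0.6025, -0.0055], [0.5905, -0.0724], [0.5786, -0.1393]]
d [ 0.5971 -0.0392 -0.1827] rms 0.5
[[0.6157, 0.0611], [0.6033, -0.0058], [0.591, -0.0727], [0.5786, -0.1395]]
d [ 0.598  -0.0462 -0.184   0.0149] rms 0.45
[[0.6167, 0.0541], [0.6042, -0.0128], [0.5918, -0.0796], [0.5793, -0.1465]]
sd [ 0.5985 -0.039  -0.1776] rms 0.83
[[0.6165, 0.0614], [0.6045, -0.0055], [0.5925, -0.0724], [0.5805, -0.1394]]
sd [ 0.5983 -0.0398 -0.1794  0.0183] rms 0.75
[[0.6165, 0.0606], [0.6043, -0.0063], [0.5922, -0.0733], [0.5801, -0.1402]]
w [ 0.6004 -0.0395 -0.1821] rms 0.47
[[0.0, -1.1], [-0.4, 0.5], [0.6, -0.5], [0.0, -0.1], [-0.4, 0.5], [-0.5, 0.3], [0.3, 0.4], [0.4, 0.4]]
[[0.6188, 0.0608], [0.6065, -0.0061], [0.5942, -0.0729], [0.5819, -0.1398]]
w [ 0.6005 -0.0395 -0.1821  0.0191] rms 0.39
[[0.5, -1.0], [-0.0, 0.4], [0.1, -0.5], [-0.4, -0.3], [-0.1, 0.5], [-0.4, 0.3], [0.2, 0.3], [0.1, 0.3]]
[[0.619, 0.0608], [0.6066, -0.0061], [0.5943, -0.073], [0.582, -0.1398]]
sdw [ 0.6002 -0.0395 -0.1816] rms 0.79
[[0.6186, 0.0608], [0.6063, -0.006], [0.5941, -0.0729], [0.5818, -0.1398]]
sdw [ 0.6003 -0.0395 -0.1817  0.0192] rms 0.75
[[0.6187, 0.0608], [0.6064, -0.0061], [0.5941, -0.073], [0.5818, -0.1398]]
[ 287  250   64   60 2366]
((318.6255187988281, 279.608154296875), (58.991477966308594, 63.006839752197266), 87.88154602050781) [[ 0.4295262  -0.02746294  0.021     ]]
(array([ 0.4284898 , -0.02790033,  0.02046855]), [np.float64(0.9342844257301945), np.float64(0.13076195289787462), np.float64(0.5183697392981801)]) (array([ 0.42971037, -0.0277834 ,  0.02147695]), [np.float64(0.33719350286803146), np.float64(0.141180424190828)]) (array([ 0.42846419, -0.02765678,  0.02079076]), [np.float64(0.985902149182534), np.float64(0.4708434273219828)])
```

Request:
{"fn": "servo_tool", "kwargs": {"steps": [{"jaw": -1,"linear": [-10,0,10],"rotation": [0,0,-8.5]},{"jaw": -1,"linear": [-20,-1,20],"rotation": [0,0,-17]},{"jaw": -1,"linear": [-30,-1,30],"rotation": [0,0,-25.5]},{"jaw": -1,"linear": [-40,-2,40],"rotation": [0,0,-34]},{"jaw": -1,"linear": [-50,-2,50],"rotation": [0,0,-42.5]},{"jaw": -1,"linear": [-55,-3,60],"rotation": [0,0,-51]},{"jaw": -1,"linear": [-60,-3,70],"rotation": [0,0,-59.5]},{"jaw": -1,"linear": [-65,-3.6,80],"rotation": [0,0,-68]},{"jaw": -1,"linear": [-70,-3.6,90],"rotation": [0,0,-76.5]},{"jaw": -1,"linear": [-71,-3.6,100],"rotation": [0,0,-85]},{"jaw": -1,"linear": [-71,-3.6,112],"rotation": [0,0,-90]},{"jaw": -1,"linear": [-71,-3.6,112],"rotation": [0,0,-90]},{"jaw": -1,"linear": [-71,-3.6,112],"rotation": [0,0,-90]},{"jaw": -1,"linear": [-71,-3.6,112],"rotation": [0,0,-90]}]}}

```text
clock: 3.2
position: [0.4295, -0.0267, 0.1311]
ee_rot: [3.141, 0.0, 1.568]
contact_force: [-0.5, 0.1, 0.5]
grip_width: 0.0854
```

Run:
```python
from h import *
d=snap('wrist','wrist2'); s=readout.read_state(); print(s['clock'],s['position'],s['ee_rot'],s['contact_force'],s['joints'],np.round(d['pose'],4))
T=np.array(d['pose'])
print(proj(d,[[.429,-.0275,.021],[.429,-.0275,.049],s['position']]))
```

```text
3.25 [ 0.42954157 -0.02659088  0.13106006] [3.14050268e+00 5.94876043e-05 1.56846039e+00] [0.65374529 0.45724416 0.12343604] [-6.18298124e-02 -2.15228766e-01 -3.25183134e-01  1.45975038e+00
  5.42593344e-06  1.51130242e+00] [[ 1.     -0.0033  0.      0.4294]
 [-0.0032 -0.9572 -0.2896  0.0484]
 [ 0.001   0.2896 -0.9572  0.2628]
 [ 0.      0.      0.      1.    ]]
[[320.28508212 246.30914707]
 [320.26168918 261.22453301]
 [321.61265493 333.95952959]]
```

View pics/wrist2.png

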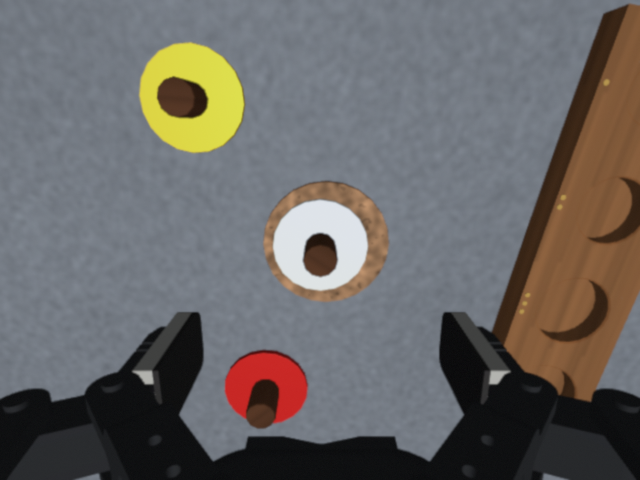

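Run:
```python
from h import *
w1=load('wrist1');w=load('wrist2');im=w['image']
def rim(im,uv):
    m=(im.min(2)>165).astype(np.uint8);n,l,st,c=cv2.connectedComponentsWithStats(m);i=l[uv[1],uv[0]]
    cn=max(cv2.findContours((l==i).astype(np.uint8),0,1)[0],key=len);return cv2.fitEllipse(cv2.convexHull(cn))
e=rim(im,(295,230));e1=rim(w1['image'],(300,265));print(e,e1)
print(onz(w,e[0],.021),onz(w1,e1[0],.021),tri([(w,e[0]),(w1,e1[0])]))
cv2.imwrite('pics/c_w2.png',cv2.resize(im[190:310,255:395],None,fx=5,fy=5,interpolation=cv2.INTER_CUBIC))
```

```text
((319.9416809082031, 244.79005432128906), (90.1909408569336, 94.33999633789062), 90.51583862304688) ((318.6255187988281, 279.608154296875), (58.991477966308594, 63.006839752197266), 87.88154602050781)
[[ 0.42878785 -0.02649896  0.021     ]] [[ 0.4295262  -0.02746294  0.021     ]] (array([ 0.42869372, -0.0273344 ,  0.01870334]), [np.float64(0.23268497933800925), np.float64(0.15590842578303443)])
```

View pics/c_w2.png

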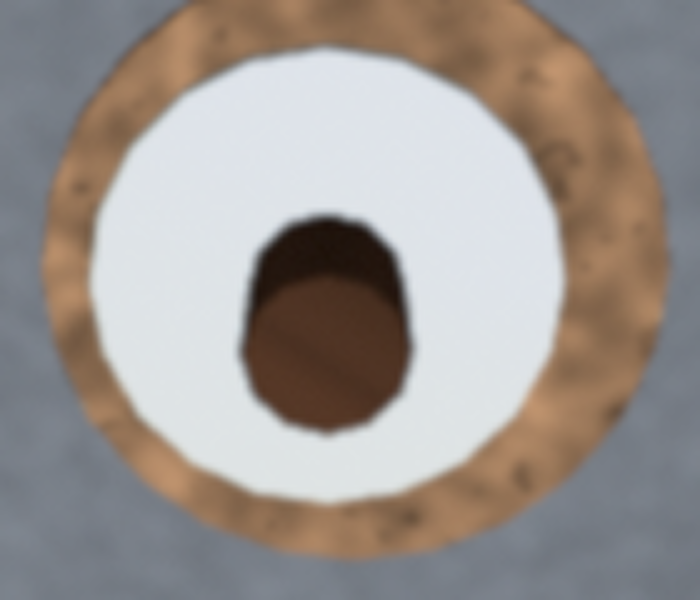

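Request:
{"fn": "servo_tool", "kwargs": {"squeeze": 25, "steps": [{"jaw": -1,"linear": [-0.4,-0.7,35],"rotation": [0,0,0]},{"jaw": -1,"linear": [-0.4,-0.7,65],"rotation": [0,0,0]},{"jaw": -1,"linear": [-0.4,-0.7,85],"rotation": [0,0,0]},{"jaw": -1,"linear": [-0.4,-0.7,95],"rotation": [0,0,0]},{"jaw": -1,"linear": [-0.4,-0.7,95],"rotation": [0,0,0]},{"jaw": 1,"linear": [-0.4,-0.7,95],"rotation": [0,0,0]},{"jaw": 1,"linear": [-0.4,-0.7,95],"rotation": [0,0,0]},{"jaw": 1,"linear": [-0.4,-0.7,95],"rotation": [0,0,0]},{"jaw": 1,"linear": [-0.4,-0.7,95],"rotation": [0,0,0]},{"jaw": 1,"linear": [-0.4,-0.7,95],"rotation": [0,0,0]},{"jaw": 1,"linear": [-0.4,-0.7,95],"rotation": [0,0,0]},{"jaw": 1,"linear": [-0.4,-0.7,95],"rotation": [0,0,0]}]}}

```text
clock: 4.45
position: [0.4289, -0.0268, 0.0358]
ee_rot: [3.141, 0.0, 1.571]
contact_force: [-1.4, 0.7, 5.3]
grip_width: 0.0191
```

Run:
```python
from h import *
d=snap('side','side3'); s=readout.read_state(); print(s['clock'],s['position'],s['ee_rot'],s['contact_force'],s['grip_width'])
cv2.imwrite('pics/c3.png',cv2.resize(d['image'][140:290,300:500],None,fx=4,fy=4,interpolation=cv2.INTER_CUBIC))
```

```text
4.5 [ 0.42891755 -0.02673322  0.03579056] [3.14070485e+00 5.42102818e-05 1.57063708e+00] [-1.18971273 -0.07140156  5.69934828] 0.018935708326800693
```

View pics/c3.png

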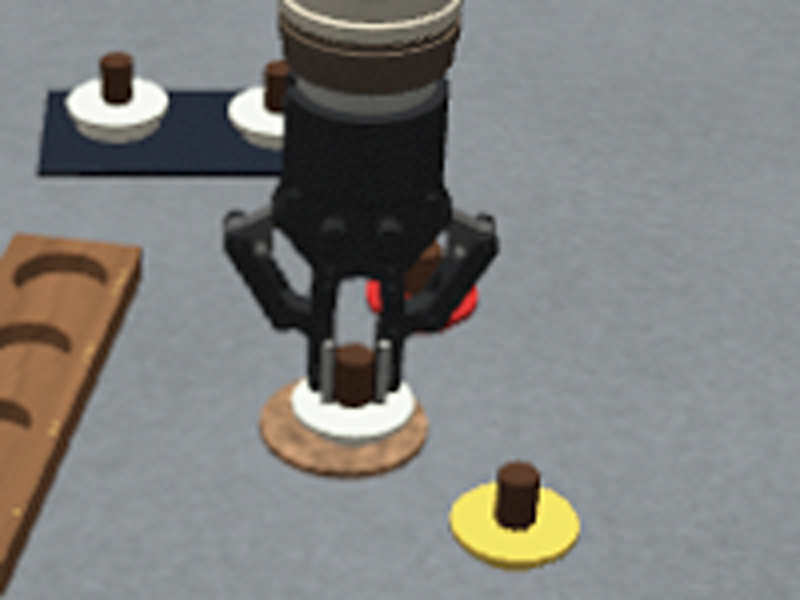

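Grasped: opening is 19 mm on the 20 mm knob. Next I lift and go over well 1.

Request:
{"fn": "servo_tool", "kwargs": {"steps": [{"jaw": 1,"linear": [0,0,-10],"rotation": [0,0,0]},{"jaw": 1,"linear": [0,0,-35],"rotation": [0,0,0]},{"jaw": 1,"linear": [0,10,-60],"rotation": [0,0,0]},{"jaw": 1,"linear": [15,40,-60],"rotation": [0,0,0]},{"jaw": 1,"linear": [35,80,-60],"rotation": [0,0,0]},{"jaw": 1,"linear": [55,120,-60],"rotation": [0,0,0]},{"jaw": 1,"linear": [75,160,-60],"rotation": [0,0,0]},{"jaw": 1,"linear": [84,180,-55],"rotation": [0,0,0]},{"jaw": 1,"linear": [87.5,190,-50],"rotation": [0,0,0]},{"jaw": 1,"linear": [87.5,190,-48],"rotation": [0,0,0]},{"jaw": 1,"linear": [87.5,190,-48],"rotation": [0,0,0]},{"jaw": 1,"linear": [87.5,190,-48],"rotation": [0,0,0]}]}}

```text
clock: 5.7
position: [0.6177, 0.0601, 0.0838]
ee_rot: [-3.142, 0.0, 1.57]
contact_force: [-0.7, 0.1, -0.1]
grip_width: 0.019
```

Run:
```python
from h import *
s=readout.read_state(); print(s['clock'],s['position'],s['ee_rot'],s['contact_force'],s['grip_width'])
a=snap('side','side4');b=snap('scene','scene4');c=snap('wrist','wrist4')
cv2.imwrite('pics/c4.png',np.vstack([cv2.resize(a['image'][200:290,255:355],None,fx=4,fy=4,interpolation=cv2.INTER_CUBIC)[:, :400]]))
cv2.imwrite('pics/c4s.png',cv2.resize(b['image'][190:290,225:385],None,fx=5,fy=5,interpolation=cv2.INTER_CUBIC))
```

```text
5.7 [0.61774044 0.0601278  0.08378807] [-3.14152711e+00  6.21007825e-05  1.57000412e+00] [-0.67425497  0.14700292 -0.13555105] 0.019029562361787725
```

View pics/c4.png

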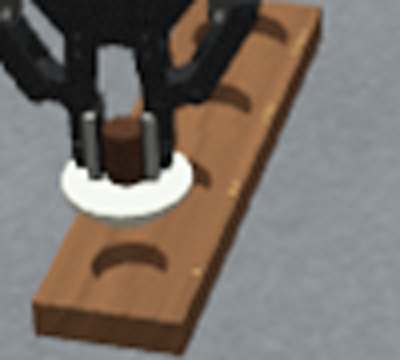

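View pics/c4s.png

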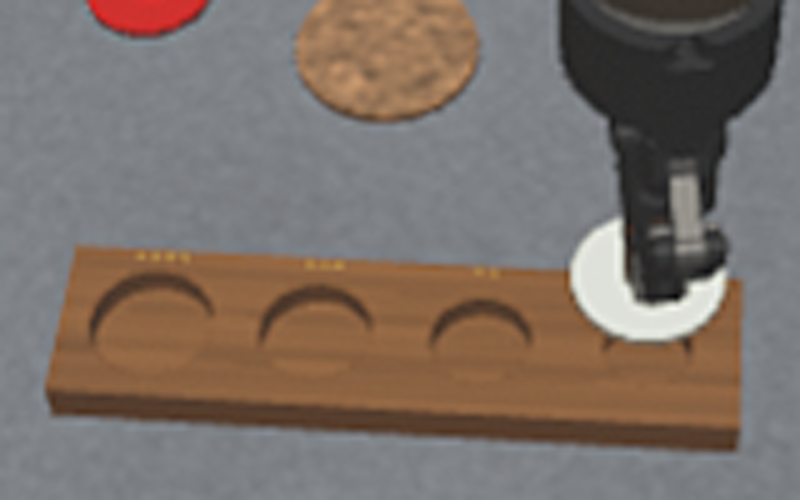

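View pics/wrist4.png

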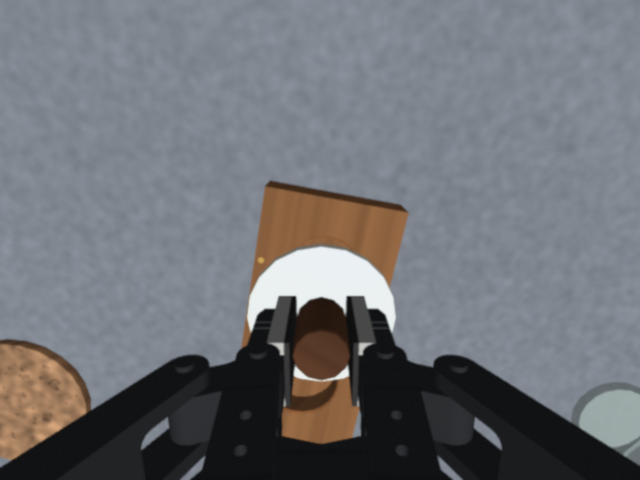

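```bash
cat >> h.py <<'E'
def rimfit(im,uv,th=165):
    m=(im.min(2)>th).astype(np.uint8);n,l,st,c=cv2.connectedComponentsWithStats(m)
    i=l[uv[1],uv[0]]; assert i>0,(im[uv[1],uv[0]])
    cn=max(cv2.findContours((l==i).astype(np.uint8),0,1)[0],key=len);h=cv2.convexHull(cn);return h,cv2.fitEllipse(h)
def rimxy(d,uv,z,th=165,R=.030):
    # fit circle radius R at height z to hull edge points
    from scipy.optimize import least_squares
    h,e=rimfit(d['image'],uv,th)
    m=np.zeros(d['image'].shape[:2],np.uint8);cv2.drawContours(m,[h],-1,1,-1)
    P=onz(d,h[:,0,:].astype(float),z)[:,:2]
    r=least_squares(lambda p:np.hypot(P[:,0]-p[0],P[:,1]-p[1])-p[2],[*P.mean(0),R],loss='soft_l1',f_scale=.0007)
    return r.x,np.sqrt((r.fun**2).mean()),e
E
python3 - <<'E'
from h import *
z=.0838-.0298+.015
print(rimxy(load('side4'),(282,249),z)); print(rimxy(load('scene4'),(344,247),z)); print(rimxy(load('wrist4'),(320,270),z))
z0=.021
print(rimxy(load('side0'),(382,245),z0)); print(rimxy(load('scene0'),(303,201),z0)); print(rimxy(load('wrist2'),(295,230),z0));print(rimxy(load('wrist1'),(300,265),z0))
E
```

```text
(array([0.61663207, 0.0595212 , 0.02982539]), np.float64(0.0002868184425777616), ((286.0157470703125, 244.1131134033203), (18.91023826599121, 32.58281707763672), 86.4266586303711))
(array([0.61791307, 0.058349  , 0.02946068]), np.float64(0.0003972079650669556), ((353.9305114746094, 245.15338134765625), (24.384790420532227, 30.406557083129883), 96.1256332397461))
(array([0.6179824 , 0.05946028, 0.02971029]), np.float64(0.0001087418319918257), ((321.0960693359375, 312.5354309082031), (131.644775390625, 147.986572265625), 89.71867370605469))
(array([ 0.4277035 , -0.02860609,  0.0303647 ]), np.float64(0.00030332204748352484), ((387.6993713378906, 239.61248779296875), (17.8938045501709, 30.56572151184082), 92.71603393554688))
(array([ 0.42883772, -0.02804072,  0.02955047]), np.float64(0.000379810254410275), ((302.96038818359375, 192.86256408691406), (19.825834274291992, 26.183460235595703), 87.96321105957031))
(array([ 0.42878937, -0.02750094,  0.02965939]), np.float64(9.494073683115585e-05), ((319.9416809082031, 244.79005432128906), (90.1909408569336, 94.33999633789062), 90.51583862304688))
(array([ 0.42888284, -0.02746285,  0.02977717]), np.float64(0.00014077922523413392), ((318.6255187988281, 279.608154296875), (58.991477966308594, 63.006839752197266), 87.88154602050781))
```

Run:
```python
from fit import *
w4=load('wrist4')
p=[.6004,-.0395,-.1821]
print(proj(w4,W(p,[(36,140),(-36,140),(-31.5,102)])).round(1))
# chamfer circle well1 r=19 far point
t=np.linspace(0,2*np.pi,72,endpoint=False);c=W(p,np.c_[19*np.cos(t),102+19*np.sin(t)])
im=w4['image'].copy();big=cv2.resize(im[170:330,230:430],None,fx=4,fy=4,interpolation=cv2.INTER_CUBIC)
cv2.imwrite('pics/c4w.png',big[:600])
```

```text
[[408.  212. ]
 [264.1 185.9]
 [262.5 260. ]]
```

View pics/c4w.png

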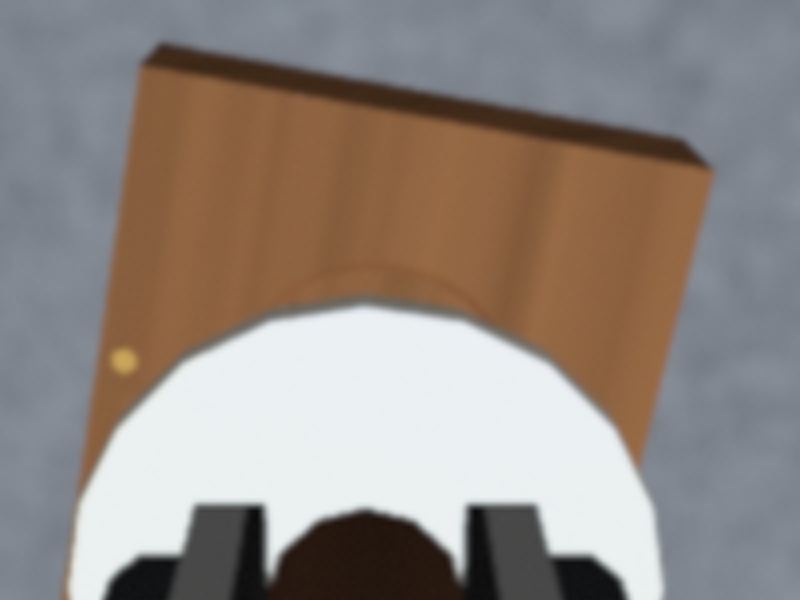

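Request:
{"fn": "servo_tool", "kwargs": {"steps": [{"jaw": 1,"linear": [1.3,1.0,10],"rotation": [0,0,0]},{"jaw": 1,"linear": [1.3,1.0,20],"rotation": [0,0,0]},{"jaw": 1,"linear": [1.3,1.0,25],"rotation": [0,0,0]},{"jaw": 1,"linear": [1.3,1.0,28],"rotation": [0,0,0]},{"jaw": 1,"linear": [1.3,1.0,29],"rotation": [0,0,0]},{"jaw": 1,"linear": [1.3,1.0,30],"rotation": [0,0,0]},{"jaw": 1,"linear": [1.3,1.0,30.6],"rotation": [0,0,0]},{"jaw": 1,"linear": [1.3,1.0,31.2],"rotation": [0,0,0]},{"jaw": 1,"linear": [1.3,1.0,31.8],"rotation": [0,0,0]},{"jaw": 1,"linear": [1.3,1.0,32.4],"rotation": [0,0,0]}]}}

```text
clock: 6.85
position: [0.6197, 0.062, 0.051]
ee_rot: [3.141, 0.0, 1.571]
contact_force: [-1.1, 0.3, -0.7]
grip_width: 0.0191
```

Request:
{"fn": "servo_tool", "kwargs": {"steps": [{"jaw": 1,"linear": [-0.5,-0.5,0.4],"rotation": [0,0,0]},{"jaw": 1,"linear": [-0.5,-0.5,0.8],"rotation": [0,0,0]},{"jaw": 1,"linear": [-0.5,-0.5,1.2],"rotation": [0,0,0]}]}}

```text
clock: 7.15
position: [0.6191, 0.0615, 0.0499]
ee_rot: [3.141, 0.0, 1.571]
contact_force: [-1.6, -0.6, 3.6]
grip_width: 0.019
```

Request:
{"fn": "servo_tool", "kwargs": {"steps": [{"jaw": 1,"linear": [0,0,0.3],"rotation": [0,0,0]},{"jaw": 1,"linear": [0,0,0.3],"rotation": [0,0,0]},{"jaw": 1,"linear": [0,0,0.3],"rotation": [0,0,0]}]}}

```text
clock: 7.45
position: [0.6191, 0.0615, 0.0498]
ee_rot: [3.141, 0.0, 1.571]
contact_force: [-3.3, -0.5, 5.9]
grip_width: 0.0192
```

Run:
```python
from h import *
s=readout.read_state(); print(s['clock'],s['position'],s['ee_rot'],s['contact_force'],s['moment'],s['grip_width'])
a=snap('side','side5');c=snap('wrist','wrist5')
z=.035
print(rimxy(a,(282,255),z)[0],rimxy(c,(320,270),z)[0])
cv2.imwrite('pics/c5.png',cv2.resize(a['image'][200:290,255:355],None,fx=4,fy=4,interpolation=cv2.INTER_CUBIC))
cv2.imwrite('pics/c5w.png',cv2.resize(c['image'][170:330,230:430],None,fx=4,fy=4,interpolation=cv2.INTER_CUBIC)[:600])
print(readout.read_state()['contact_force'])
```

```text
7.45 [0.61913687 0.06151039 0.0498447 ] [3.14127069e+00 1.57943473e-05 1.57057442e+00] [-3.34176915 -0.52178245  5.92631624] [-0.15151926  0.60822721  0.01497155] 0.019212270363305837Traceback (most recent call last):
  File "<stdin>", line 5, in <module>
  File "h.py", line 32, in rimxy
    h,e=rimfit(d['image'],uv,th)
        ~~~~~~^^^^^^^^^^^^^^^^^^
  File "h.py", line 27, in rimfit
    i=l[uv[1],uv[0]]; assert i>0,(im[uv[1],uv[0]])
                             ^^^
AssertionError: [17 28 45]
```

Run:
```python
from fit import *
a=load('side5');c=load('wrist5')
cv2.imwrite('pics/c5.png',cv2.resize(a['image'][200:290,255:355],None,fx=4,fy=4,interpolation=cv2.INTER_CUBIC))
cv2.imwrite('pics/c5w.png',cv2.resize(c['image'][170:330,230:430],None,fx=4,fy=4,interpolation=cv2.INTER_CUBIC)[:600])
print(rimxy(c,(320,270),.035))
print(proj(c,W([.6004,-.0395,-.1821],[(36,140),(-36,140)])))
```

```text
(array([0.61892563, 0.06100662, 0.02954561]), np.float64(0.00015468421411003435), ((320.8199768066406, 312.01727294921875), (130.5360107421875, 147.64817810058594), 89.29867553710938))
[[422.50860875 233.07414533]
 [250.47366971 202.22133605]]
```

View pics/c5.png

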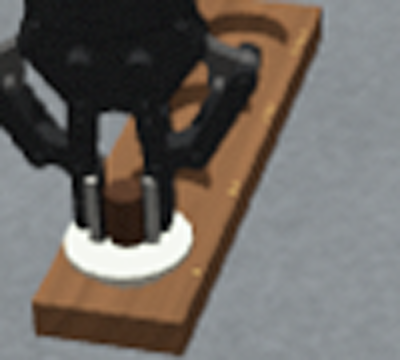

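View pics/c5w.png

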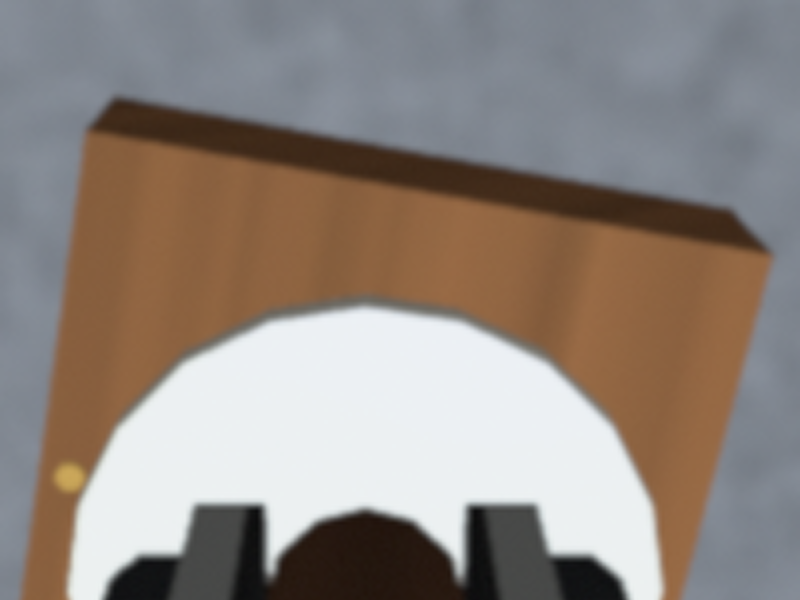

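Well 1: the lid rested with about 6 N. It sits at (0.6189, 0.0610) against the well at (0.6188, 0.0608), and it stayed on top at z≈0.020. On to well 2.

Request:
{"fn": "servo_tool", "kwargs": {"steps": [{"jaw": 1,"linear": [0,0,-4],"rotation": [0,0,0]},{"jaw": 1,"linear": [-3,-0.5,-10],"rotation": [0,0,0]},{"jaw": 1,"linear": [-20,-3.7,-10],"rotation": [0,0,0]},{"jaw": 1,"linear": [-45,-8.3,-10],"rotation": [0,0,0]},{"jaw": 1,"linear": [-62,-11.4,-10],"rotation": [0,0,0]},{"jaw": 1,"linear": [-66.9,-12.3,-10],"rotation": [0,0,0]},{"jaw": 1,"linear": [-66.9,-12.3,-10],"rotation": [0,0,0]},{"jaw": 1,"linear": [-66.9,-12.3,-10],"rotation": [0,0,0]}]}}

```text
clock: 8.35
position: [0.6069, -0.0051, 0.0594]
ee_rot: [3.141, -0.0, 1.57]
contact_force: [0.8, -0.1, -0.2]
grip_width: 0.0194
```

Run:
```python
from fit import *
s=readout.read_state(); print(s['clock'],s['position'],s['ee_rot'],s['contact_force'],s['grip_width'])
c=snap('wrist','wrist6');a=snap('side','side6')
zr=s['position'][2]-.0298+.015
p=[.6004,-.0395,-.1821]
print(rimxy(c,(320,270),zr)[0], W(p,[(0,34)]), proj(c,W(p,[(36,140),(-36,140)])))
cv2.imwrite('pics/c6.png',cv2.resize(a['image'][170:290,255:355],None,fx=5,fy=5,interpolation=cv2.INTER_CUBIC))
```

```text
8.35 [ 0.60689163 -0.00514134  0.059395  ] [ 3.14147147e+00 -2.59066640e-04  1.57038235e+00] [ 0.79247674 -0.08081558 -0.22314645] 0.019370182773642722
[ 0.60675118 -0.00560928  0.0296269 ] [[ 0.60655724 -0.00606217  0.02      ]] [[461.4266375   60.49284357]
 [277.53362275  23.23223163]]
```

View pics/wrist6.png

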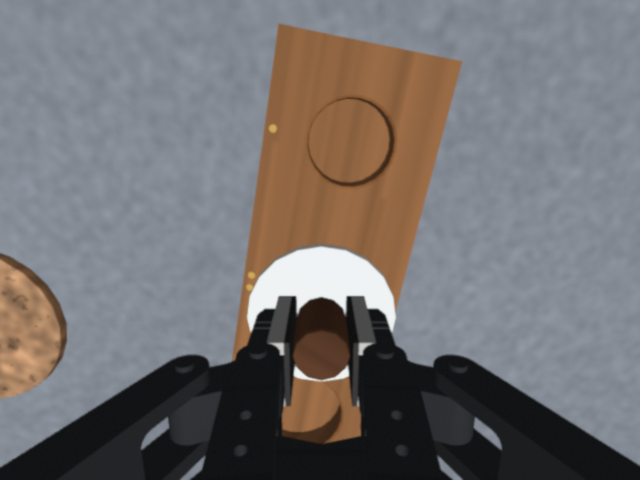

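View pics/c6.png

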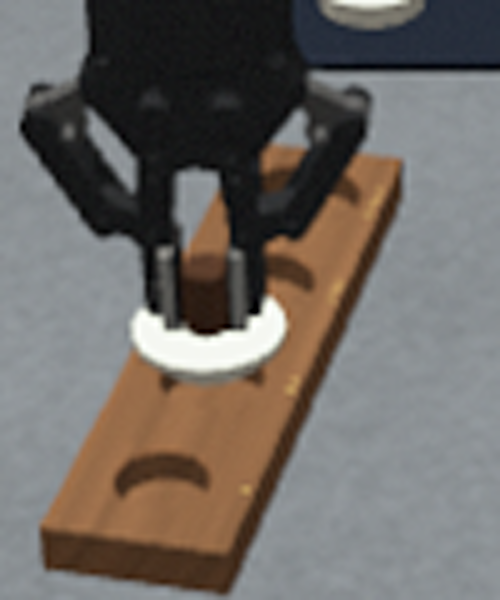

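Run:
```python
from h import *
a=load('wrist6')['image']
cv2.imwrite('pics/c6w.png',cv2.resize(a[10:200,265:470],None,fx=3.9,fy=3.15,interpolation=cv2.INTER_CUBIC))
cv2.imwrite('pics/c6w.png',cv2.resize(a[10:200,265:465],None,fx=3,fy=3,interpolation=cv2.INTER_CUBIC))
```

```text
(no output)
```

View pics/c6w.png

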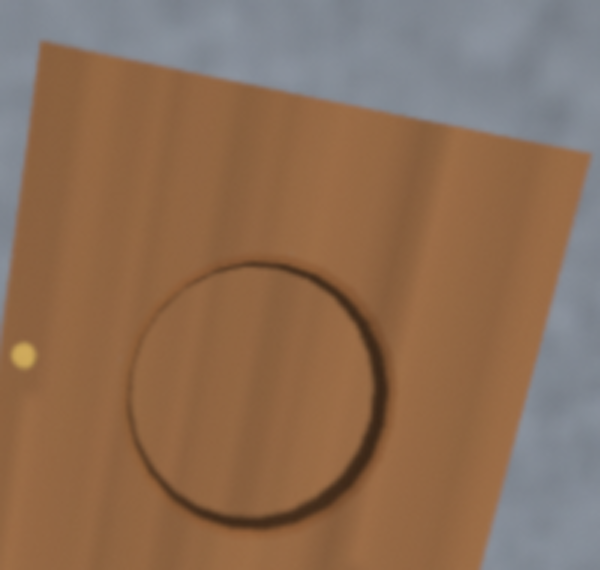

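```bash
cat > fit2.py <<'E'
from fit import *
C=lambda u,v:[(u+.5)/3-.5+265,(v+.5)/3-.5+10]
w4,w5,w6=load('wrist4'),load('wrist5'),load('wrist6')
O=[(w,)+obs['w'][1:],(w4,[[408.2,211.9],[265.4,186.1]],[(36,140),(-36,140)]),(w5,[[422.1,233.6],[251.6,202.1]],[(36,140),(-36,140)]),
 (w6,[C(590,154),C(41,41),C(257,394.5)],[(36,140),(-36,140),(0,102)])]
wt=[1,.6,.6,1]
def g(p):return np.concatenate([(k*(proj(o[0],W(p,o[2]))-o[1])).ravel() for o,k in zip(O,wt)])
r=least_squares(g,[.6,-.04,-.18]);P=r.x
if __name__=='__main__':
  print(P,np.round(r.fun.reshape(-1,2),1).tolist());print(W(P,[(0,102),(0,34),(0,-34),(0,-102)]))
  print(rimxy(w6,(320,270),.0446)[0])
E
python3 fit2.py
```

```text
[ 0.60041194 -0.03942806 -0.18286495] [[-0.0, -1.3], [-0.6, 0.3], [0.5, -0.4], [-0.1, -0.0], [-0.5, 0.3], [-0.6, 0.3], [0.2, 0.3], [0.3, 0.5], [0.0, 0.0], [-0.6, -0.2], [0.4, -0.4], [-0.5, -0.0], [0.4, -0.6], [-0.5, -0.3], [0.2, 1.9]]
[[ 0.61896039  0.06087127  0.02      ]
 [ 0.60659476 -0.00599495  0.02      ]
 [ 0.59422913 -0.07286117  0.02      ]
 [ 0.5818635  -0.13972739  0.02      ]]
[ 0.60675118 -0.0056067   0.02962589]
```

Request:
{"fn": "servo_tool", "kwargs": {"steps": [{"jaw": 1,"linear": [-0.2,0,4],"rotation": [0,0,0]},{"jaw": 1,"linear": [-0.2,0,7],"rotation": [0,0,0]},{"jaw": 1,"linear": [-0.2,0,8],"rotation": [0,0,0]},{"jaw": 1,"linear": [-0.2,0,8.6],"rotation": [0,0,0]},{"jaw": 1,"linear": [-0.2,0,9.2],"rotation": [0,0,0]},{"jaw": 1,"linear": [-0.2,0,9.7],"rotation": [0,0,0]},{"jaw": 1,"linear": [-0.2,0,10.1],"rotation": [0,0,0]},{"jaw": 1,"linear": [-0.2,0,10.1],"rotation": [0,0,0]}]}}

```text
clock: 9.25
position: [0.6068, -0.0056, 0.0493]
ee_rot: [3.142, 0.0, 1.571]
contact_force: [-0.7, 0.1, -0.6]
grip_width: 0.0191
```

Run:
```python
from h import *
s=readout.read_state(); print(s['clock'],s['position'],s['contact_force'],s['moment'],s['grip_width'])
```

```text
9.25 [ 0.60679599 -0.00559736  0.04930232] [-0.72529035  0.10918157 -0.55233381] [ 0.04917161  0.01285199 -0.04165126] 0.019099001314527186
```

Request:
{"fn": "servo_tool", "kwargs": {"steps": [{"jaw": 1,"linear": [0,0,0.4],"rotation": [0,0,0]},{"jaw": 1,"linear": [0,0,0.8],"rotation": [0,0,0]},{"jaw": 1,"linear": [0,0,1.0],"rotation": [0,0,0]}]}}

```text
clock: 9.55
position: [0.6068, -0.0056, 0.0482]
ee_rot: [-3.142, 0.0, 1.571]
contact_force: [0.4, 0.5, -0.8]
grip_width: 0.0189
```

Run:
```python
from h import *
s=readout.read_state(); print(s['clock'],s['position'],s['contact_force'],s['moment'],s['grip_width'])
```

```text
9.55 [ 0.60676402 -0.0055851   0.04823186] [ 0.37069451  0.53560338 -0.78153789] [-0.06030614 -0.01121638 -0.02914632] 0.018927549785528533
```

Request:
{"fn": "servo_tool", "kwargs": {"steps": [{"jaw": 1,"linear": [0,0,0.5],"rotation": [0,0,0]},{"jaw": 1,"linear": [0,0,1.0],"rotation": [0,0,0]},{"jaw": 1,"linear": [0,0,1.5],"rotation": [0,0,0]},{"jaw": 1,"linear": [0,0,2.0],"rotation": [0,0,0]}]}}

```text
clock: 9.95
position: [0.6067, -0.0056, 0.0462]
ee_rot: [-3.141, 0.0, 1.571]
contact_force: [-0.1, 0.5, -1.3]
grip_width: 0.019
```

Run:
```python
from h import *
s=readout.read_state(); print(s['clock'],s['position'],s['contact_force'],s['moment'],s['grip_width'])
a=snap('side','side7');cv2.imwrite('pics/c7.png',cv2.resize(a['image'][170:290,255:355],None,fx=5,fy=5,interpolation=cv2.INTER_CUBIC))
```

```text
9.95 [ 0.60673712 -0.00555005  0.046209  ] [-0.09855514  0.48960081 -1.34342239] [ 0.04240015 -0.00993384 -0.01521829] 0.018977337157306057
```

View pics/c7.png

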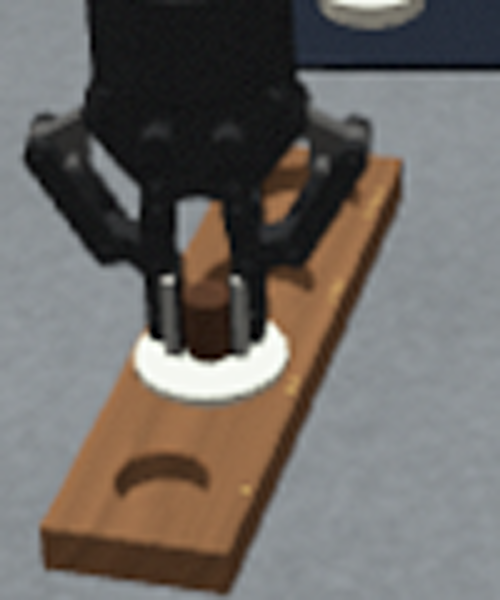

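It is 3.6 mm below the mouth with no force, so the collar is entering well 2 (the 40 mm lid). I'll continue down gently.

Request:
{"fn": "servo_tool", "kwargs": {"steps": [{"jaw": 1,"linear": [0,0,0.8],"rotation": [0,0,0]},{"jaw": 1,"linear": [0,0,1.6],"rotation": [0,0,0]},{"jaw": 1,"linear": [0,0,2.4],"rotation": [0,0,0]},{"jaw": 1,"linear": [0,0,3.2],"rotation": [0,0,0]},{"jaw": 1,"linear": [0,0,4.0],"rotation": [0,0,0]},{"jaw": 1,"linear": [0,0,4.6],"rotation": [0,0,0]},{"jaw": 1,"linear": [0,0,5.2],"rotation": [0,0,0]}]}}

```text
clock: 10.7
position: [0.6068, -0.0056, 0.041]
ee_rot: [-3.142, 0.0, 1.571]
contact_force: [-0.3, -0.6, -0.5]
grip_width: 0.019
```

Run:
```python
from h import *
s=readout.read_state(); print(s['clock'],s['position'],s['contact_force'],s['moment'],s['grip_width'])
```

```text
10.7 [ 0.60676435 -0.00557352  0.04099778] [-0.25668624 -0.58340239 -0.5231058 ] [-0.01422257  0.02705235  0.01510807] 0.018992193900903866
```

Request:
{"fn": "servo_tool", "kwargs": {"steps": [{"jaw": 1,"linear": [0,0,0.4],"rotation": [0,0,0]},{"jaw": 1,"linear": [0,0,0.8],"rotation": [0,0,0]},{"jaw": 1,"linear": [0,0,1.1],"rotation": [0,0,0]},{"jaw": 1,"linear": [0,0,1.3],"rotation": [0,0,0]},{"jaw": 1,"linear": [0,0,1.3],"rotation": [0,0,0]}]}}

```text
clock: 11.2
position: [0.6068, -0.0056, 0.0399]
ee_rot: [3.142, -0.0, 1.571]
contact_force: [0.1, 0.3, 0.7]
grip_width: 0.0189
```

Run:
```python
from h import *
s=readout.read_state(); print(s['clock'],s['position'],s['contact_force'],s['moment'],s['grip_width'])
```

```text
11.2 [ 0.60678965 -0.00555446  0.03986027] [0.13084873 0.33485321 0.70108794] [-0.00416276  0.08870169  0.00536982] 0.018863372951423787
```

Request:
{"fn": "servo_tool", "kwargs": {"steps": [{"jaw": 1,"linear": [0,0,0.2],"rotation": [0,0,0]},{"jaw": 1,"linear": [0,0,0.3],"rotation": [0,0,0]},{"jaw": 1,"linear": [0,0,0.3],"rotation": [0,0,0]}]}}

```text
clock: 11.5
position: [0.6068, -0.0056, 0.0399]
ee_rot: [3.141, 0.0, 1.571]
contact_force: [-1.7, -0.6, 4.7]
grip_width: 0.0185
```

Run:
```python
from h import *
s=readout.read_state(); print(s['clock'],s['position'],s['contact_force'],s['moment'],s['grip_width'])
```

```text
11.5 [ 0.60683207 -0.0055531   0.03985174] [-1.69394218 -0.63581733  4.65063536] [0.01824861 0.5026997  0.02382878] 0.018549110070029372
```

Seated: TCP is 10.0 mm below the rest height with 4.7 N on the rim. I'll ease off and release.

Request:
{"fn": "servo_tool", "kwargs": {"steps": [{"jaw": 1,"linear": [0,0,-0.2],"rotation": [0,0,0]},{"jaw": -0.4,"linear": [0,0,-0.2],"rotation": [0,0,0]},{"jaw": -0.4,"linear": [0,0,-0.2],"rotation": [0,0,0]},{"jaw": -0.4,"linear": [0,0,-0.2],"rotation": [0,0,0]},{"jaw": -0.4,"linear": [0,0,-0.2],"rotation": [0,0,0]},{"jaw": -0.4,"linear": [0,0,-0.2],"rotation": [0,0,0]}]}}

```text
clock: 12.1
position: [0.6068, -0.0055, 0.0396]
ee_rot: [-3.142, -0.0, 1.571]
contact_force: [-0.1, -0.4, 0.6]
grip_width: 0.0596
```

Run:
```python
from h import *
s=readout.read_state(); print(s['clock'],s['position'],s['contact_force'],s['moment'],s['grip_width'])
a=snap('side','side8');cv2.imwrite('pics/c8.png',cv2.resize(a['image'][170:290,255:355],None,fx=5,fy=5,interpolation=cv2.INTER_CUBIC))
```

```text
12.1 [ 0.60679325 -0.00554701  0.03961178] [-0.0823775  -0.37585576  0.58324229] [0.05510202 0.00664702 0.03216635] 0.059582636415424196
```

View pics/c8.png

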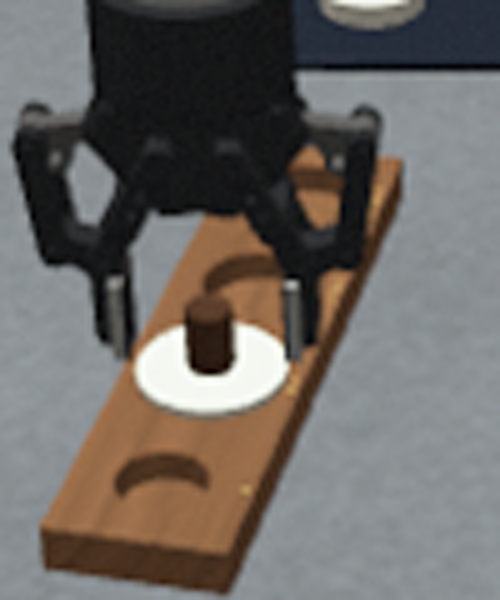

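The lid is released and sitting flat. I'll retreat straight up and check.

Request:
{"fn": "servo_tool", "kwargs": {"steps": [{"jaw": -0.4,"linear": [0,0,-15],"rotation": [0,0,0]},{"jaw": -0.4,"linear": [0,0,-40],"rotation": [0,0,0]},{"jaw": -0.4,"linear": [0,0,-80],"rotation": [0,0,0]},{"jaw": -0.4,"linear": [0,0,-120],"rotation": [0,0,0]},{"jaw": -0.4,"linear": [0,0,-140],"rotation": [0,0,0]},{"jaw": -0.4,"linear": [0,0,-140],"rotation": [0,0,0]},{"jaw": -0.4,"linear": [0,0,-140],"rotation": [0,0,0]}]}}

```text
clock: 12.85
position: [0.607, -0.0056, 0.1805]
ee_rot: [3.14, 0.0, 1.571]
contact_force: [-0.2, -0.4, -0.3]
grip_width: 0.0595
```

Run:
```python
from fit2 import *
st=readout.read_state(); print(st['clock'],st['position'],st['contact_force'],st['grip_width'])
b=snap('wrist','wrist9');a=snap('side','side9');c=snap('scene','scene9')
cv2.imwrite('pics/c9.png',cv2.resize(a['image'][170:290,255:400],None,fx=5,fy=5,interpolation=cv2.INTER_CUBIC))
for z in (.025,): print(rimxy(a,(287,248),z), W(P,[(0,34)]))
from h import *
h1,e=rimfit(a['image'],(287,248));print(e)
```

```text
12.85 [ 0.60697758 -0.00555023  0.18046964] [-0.16691963 -0.36525096 -0.27172899] 0.059454062310004545
(array([ 0.60521089, -0.0067251 ,  0.02986792]), np.float64(0.00042638540428863175), ((296.84405517578125, 242.82237243652344), (18.034807205200195, 30.15937614440918), 86.14700317382812)) [[ 0.60659476 -0.00599495  0.02      ]]
((296.84405517578125, 242.82237243652344), (18.034807205200195, 30.15937614440918), 86.14700317382812)
```

View pics/c9.png

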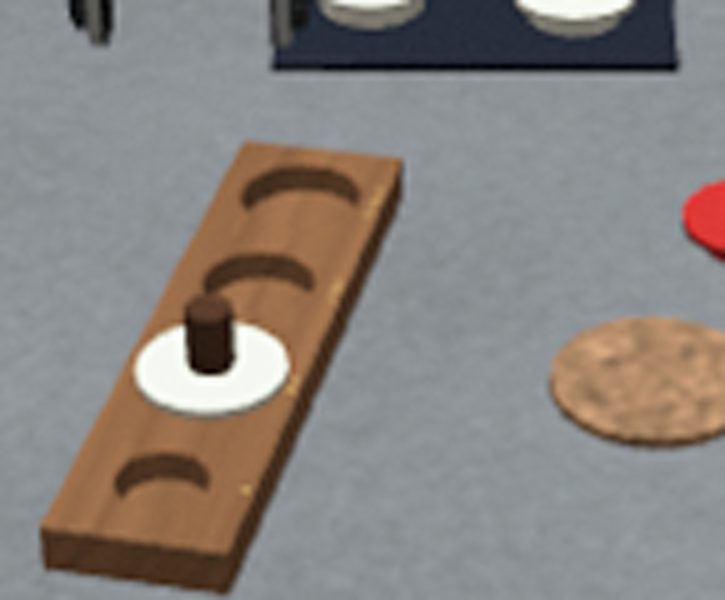

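View pics/wrist9.png

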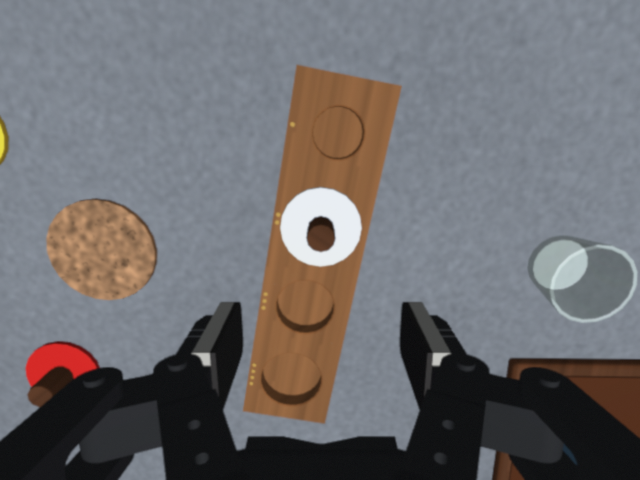

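View pics/scene9.png

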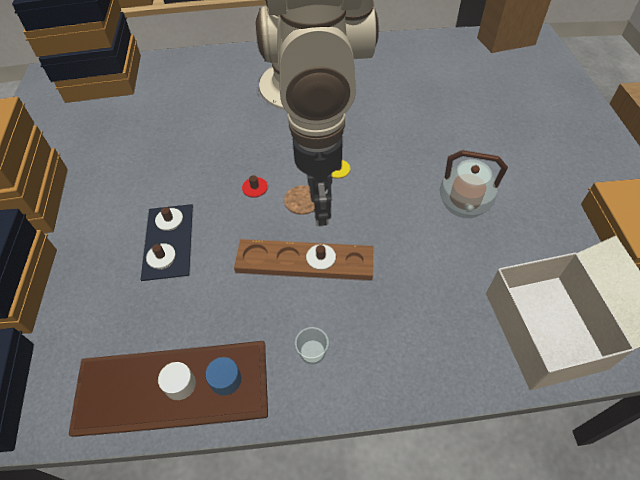

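Side, wrist and scene views all show the lid flat in well 2 (two dots), at side (297,243), wrist (321,227) and scene (321,256). The spares, cup and teapot are at their old pixels. One last numeric check, then I hand in.

Run:
```python
from fit2 import *
a,b,c=load('side9'),load('wrist9'),load('scene9')
w9=rimxy(b,(320,200),.025);print(w9[0],w9[2], W(P,[(0,34)])[0])
ea=rimfit(a['image'],(287,248))[1][0];eb=w9[2][0];ec=rimfit(c['image'],(321,263))[1][0]
print(tri([(a,ea),(b,eb),(c,ec)]))
robot.close_job()
```

```text
[ 0.6067014  -0.00624383  0.02973415] ((320.5295715332031, 226.57691955566406), (78.10699462890625, 80.86981201171875), 88.88597106933594) [ 0.60659476 -0.00599495  0.02      ]
(array([ 0.60616756, -0.00666142,  0.02388875]), [np.float64(0.58198839069504), np.float64(1.4914733588445217), np.float64(0.31685870794354326)])
the job is handed in; nothing more can be done
```

The lid from the coaster has the 40 mm collar. It now sits fully home in well 2 (two dots), released, and I have handed the job in at about 13 s of the 54 s.

- **Well 1:** I rested the collar on it at about 6 N, centred within about 0.3 mm by the wrist camera. It did not go in.
- **Well 2:** The collar went in with almost no force. The rim met the block 10.0 mm down, and I pressed with about 4.7 N before letting go and retreating straight up. I brought the lid down at about 8 mm/s or slower over the last millimetres each time.

**Final checks:**
- **Position:** The wrist view puts the lid about 0.3 mm from the centre of well 2.
- **Height:** Three cameras put the rim's top at 23.9 mm against the expected 25 mm, with up to 1.5 px residual. That is within calibration.
- **Flatness:** The lid looks flat in the side view.
- **Other objects:** The spare lids, teapot and cup look unmoved, and the gripper is clear.

**Disagreement:** The side camera put the lid centre about 1.5 mm off the well. That is within its 2 mm calibration and does not fit with how freely the lid went in, so I did not act on it.

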